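# Prop the guard cover and clamp the specimen

### The arm

A 7-joint arm with a two-finger parallel gripper is mounted at the origin on the work surface. World frame = base frame: x ahead of the robot, y to its left, z up, the work surface at z = 0. Lengths are in m, angles in rad, forces in N, time in s.
With the tool pointing down it reaches from about 0.425 to 0.925 m from the base axis. Payload 6.8 kg.
Tool frame: the origin (TCP) lies midway between the tips of the shut fingers; the grasp point (between the pads) lies r.grip_point_offset behind it (r.grip_point_offset is the distance from the TCP to the grasp point, in m); z points along the fingers, y is the direction in which the jaws open and shut (so a half turn about z gives the same grasp; the last joint's range is limited). The gripper opens to 85 mm and grips with 20 to 120 N. Pads are 22 mm wide; open, the fingers measure 114 mm over their backs; the gripper's body (76 mm by 85 mm) begins 54 mm behind the grasp point. The pads swing forward as they close: fully open they stand 13 mm farther back than shut.
Start: joints at [-1.334, 0.477, 0.022, 1.555, -0.011, 1.109, -0.083], TCP at [0.228, 0.635, 0.231] pointing down, gripper open.
Joint ranges: [-2.96, 2.96], [-0.34, 2.1], [-1.41, 1.46], [0.24, 2.44], [-1.37, 4.51], [0.17, 1.92], [-2.96, 2.96]. Speed limits (rad/s): [2.39, 2.39, 3.14, 3.14, 3.14, 3.14, 3.14].

### API

Orientations are given as a rotation vector (axis times angle).
In Python, from bench import r gives the robot as it stands. The module is installed in compiled form; this text tells all that it offers.
- The arm moves only by the tool play_rows, never from a script. Its argument "deltas" is a list of rows, each a list of 3 entries, a list of its own where there are three numbers: the finger opening in mm, from 0 to 85.4, then the shift along the tool's x, y, z in mm, then the turn, a rotation vector about the tool's x, y, z in rad. A call has 1 to 8 rows; each row is the pose to reach, as a shift and turn from the pose measured when the call began, along the tool's axes at that moment; what a row does not reach only later rows make up. A row lasts 1/8 s, in which the tool goes at most 62.5 mm and 10.7 degrees, less where a joint would pass 70% of its speed; a pose out of reach is approached as far as the arm can. A call with a gripper value outside its range is refused whole. The fingers move at their own pace and stop on an object; "squeeze" is the grip in N (left out, the last holds). Time passes only in rows, so rows that repeat a pose let the fingers close. It gives the time, the measured TCP pose, the force and the opening at its end, in the units of the state.
- r.get_obs(): the state, without advancing time (a new reading comes with each control period).
- r.grab_frame(name): name is "scene" or "top" or "wrist"; returns (picture, depth): 400x640x3 uint8, red, green, blue; 400x640 float32, m along the optical axis (not along the pixel's ray), 0 where there is no reading.
- r.camera_model(name): a dict with "mtx" (3x3 intrinsics, pixels), "rvec" (rotation vector, rad) and "tvec" (3), from world to camera coordinates, as OpenCV has them; the wrist camera has in their place "T_tool_cam" (4x4, takes a point from camera to tool coordinates, whose origin is the TCP and whose axes are the flange's). Camera axes: x right, y down, z forward; pixel columns grow to the right and rows downward; lengths in m; the calibration is good to about 2 mm. A picture is of the moment at which its call begins: read the wrist's pose just before it. camera_model takes no time and is no camera call.
- r.hand_in(): hands the job in, once; it reports no verdict.
The state is a dict: "clock": time; "joints": joint angles; "qvel": joint speeds; "tau": joint torques, N m; "tcp_pos": TCP position; "orientation": TCP orientation; "contact_force": force on the tool from outside, world axes, zero at the start; "moment": the same for the moment, N m; "grip_width": finger opening in m.
Only numpy, scipy, OpenCV 4.12 (cv2) and the standard library are available. Lean on these libraries where they do the work, as an engineer would, in place of code of your own. Each camera call takes 0.05 s, during which the arm holds its last target. There are 200 camera calls.

### The job

Swing up the clear guard cover of the specimen vice by its wire handle, then stand the longest pin from the rack in the hole in the vice's left cheek so that the cover stays propped open on it. Then turn the knob under the cover clockwise until the jaw holds the specimen puck firmly against the fixed stop, but gently enough not to crush it (about 10 N), and let go of everything, leaving the cover propped. Do not force the cover, do not touch the puck, and leave the other things where they are.

Things in the scene. Friction and masses are not known exactly. Their poses are not given: they have to be found in the camera images.
- console: White painted specimen vice fixed to the bench, 265 x 234 mm. Origin on the bench under the cover's hinge line; x points to its back, y left, z up. Base 30 mm high, x -165 to 100 mm. Two cheeks 85 mm high at |y| 77 to 117 mm, x -150 to 0, the knob between them. Cross wall 80 mm high at x 4 to 20; behind it jaw housing and jaw (right), puck, fixed stop (left).
- cover (a joint): Angle of the clear plastic cover (150 x 230 x 5 mm, 127 mm long over the left cheek, 250 g) over the knob: 0 closed, grows as its front edge swings up and back, hard stop at 1.5 rad. A damper resists (1.3 N m s/rad). It never stays by itself: let go at 1.5 rad it sinks, in about 11 s, to the 1.2 to 1.3 rad where the long pin in its hole catches it, and without the pin on down to closed.
- cover_hinge (a point): Middle of the cover's hinge line, 87 mm above the bench; its y axis is the hinge line. The cover's underside lies in the plane through this line.
- cover_bar (a point): Middle of the steel wire handle in front of the cover's free edge, 55 mm right of the middle: a round bar 8 mm thick, 52 mm free length along y, 185 mm from the hinge line (90 mm above the bench when closed), with a clear slot 31 mm wide between it and the plastic. It can be pinched from above and lets the fingers turn round it. Moves with the cover.
- socket (a point): Middle of the mouth of the round hole in the top of the left cheek, 85 mm above the bench (15.5 mm wide, 25 mm deep, vertical, with a 2 mm chamfer); 36 mm in front of the hinge line, 97 mm left of the middle. Its axes are those of the console.
- prop: The longest of three steel pins standing in the grey rack: 14 mm diameter, 142 mm long, 120 to 195 g, foot tapered to 8 mm over 6 mm. Origin at the centre of its lower end, z along it. In the rack its top is 167 mm above the bench; in the socket 202 mm, where it catches the cover's underside just below its free edge. Coming in low over the cheek, it may push a sinking cover back up.
- rack: Grey plastic block 170 x 45 x 50 mm, fixed on the bench, with three holes like the socket (25 mm deep) in a row along its x axis, 55 mm apart. Origin under its middle.
- pin_short: Steel pin like the prop but 66 mm long, in the rack; not needed. Origin at its lower end.
- pin_mid: Steel pin like the prop but 84 mm long, in the rack; not needed. Origin at its lower end.
- knob_grip (a point): On the axis of the black knob at gripping height, 67 mm above the bench, 125 mm in front of the hinge line. Bar grip 42 long, 14 wide, 32 mm high (top 7 mm above this point) on a 44 mm disc; this x axis lies along the bar and turns with it. Clockwise from above closes the jaw; it bites after 0.2 to 1.05 rad, differently each time. Turning freely takes 0.2 N m; it stays where left.
- specimen: Black round specimen puck with a polished face, 30 mm diameter, 22 mm high, 40 g, standing with a little play between jaw and fixed stop. Origin at the centre of its underside. The jaw is sprung: past the bite the knob's effort climbs 0.4 N m per rad, and 0.25 rad past it (0.1 N m above the free effort) is 10 N on the puck. Over 20 N crushes it.
- anvil: Fixed aluminium stop of the vice on the left of the puck, 60 x 20 x 34 mm; its origin is at the foot of the middle of the face that the puck is pressed against.
- bottle: Amber glass bottle, 54 mm diameter, 130 mm high; bystander.
- beaker: Glass beaker, 70 mm across, 85 mm high; bystander.
- jar: Small glass jar, 50 mm diameter, 50 mm high; bystander.
- slidebox: Flat blue slide box, 92 x 132 x 34 mm; bystander.
- spare_puck: Another puck like the specimen, on the bench; bystander.
- driver: Screwdriver 170 mm long on the bench; bystander.

How it is judged:
On the way, in this order (a step that is already met when the one before it is completed fails the run):
1. The cover has been swung up, the jaw not yet tightened (value of joint cover above 1.3 rad and contact force between specimen and anvil below 3 N), for 0.1 s.
2. The long pin stands in the cheek's hole, released, and the cover rests on it (value of joint cover above 1.1 rad and contact force between prop and cover above 0.03 N and contact force between the fingers and prop below 0.01 N and contact force between each of the arm, the fingers and cover below 0.01 N and horizontal distance between prop and socket below 0.006 m and z of prop in the frame of socket below -0.018 m and contact force between specimen and anvil below 3 N), for 0.3 s.
3. The puck is clamped firmly against the stop while the cover stays propped (contact force between specimen and anvil above 5 N and value of joint cover above 1.1 rad), for 0.2 s.
At the end, for the whole second after the job is handed in: The long pin stands released in the hole of the left cheek (at least 18 mm deep, within 6 mm of its axis), the cover rests on it, open by more than 1.1 rad, and the jaw holds the puck against the fixed stop with 5 to 18 N; everything released and at rest (all of step 3 and contact force between prop and cover above 0.03 N and contact force between the fingers and prop below 0.01 N and contact force between each of the arm, the fingers and cover below 0.01 N and horizontal distance between prop and socket below 0.006 m and z of prop in the frame of socket below -0.018 m and contact force between specimen and anvil below 18 N and linear speed of prop below 0.02 m/s and angular speed of specimen below 0.1 rad/s); the robot touches nothing.
It fails at once if The puck is crushed: pressed against the stop with more than 20 N (contact force between specimen and anvil above 20 N).
It fails at once if The cover is forced: more than 20 N between the held pin and the cover, or the cover is slammed (contact force between prop and cover above 20 N or velocity of joint cover above 2.5 rad/s).
It fails at once if The robot touches the puck (contact force between any of the arm, the fingers and specimen above 0.5 N).
It fails at once if A bystander is moved by more than 25 mm (distance of any of pin_short, pin_mid, bottle, beaker, jar, slidebox, spare_puck, driver from where it was at the start of the episode above 0.025 m).
It also fails if it takes over 72 s, if anything falls off the work surface, if the arm or the gripper's body presses on something with over 40 N, if the wrist force passes 120 N, or if a joint passes its speed limit or range.

## Working session

There is one attempt and no reset: what is moved stays moved. The work goes in short steps, Python scripts to look and compute and a tool call to move; the robot and the scene stay as the last step left them, time stands still between calls to the robot, and variables do not carry over. Pictures are saved under pics/ and viewed, about 8 in all and at most 12, crops included, and the job is handed in when it is done.

Besides the shell and the picture viewer there is one more tool, called after "Call:" by a JSON object that holds its "op" and its "data". play_rows: Moves the arm, as the interface text tells. Its arguments: {"type":"object","properties":{"deltas":{"type":"array"},"squeeze":{"type":"number"}},"required":["deltas"]}

```bash
mkdir -p pics; ls; python3 - <<'E'
from bench import r
import cv2,numpy as np
o=r.get_obs();print(o, r.grip_point_offset)
for n in("scene","top"):
    im,d=r.grab_frame(n);m=r.camera_model(n);print(n,m)
    cv2.imwrite(f"pics/{n}0.png",im[:,:,::-1]);np.savez(f"{n}0.npz",im=im,d=d,**m)
print(r.camera_model("wrist"))
E
```

```text
pics
{'clock': 0.0, 'joints': array([-1.3341226 ,  0.47780148,  0.02235772,  1.55646537, -0.01148784,
        1.10928482, -0.08307431]), 'qvel': array([ 6.47958038e-05,  1.09097331e-03,  2.16658842e-03,  1.23689829e-03,
       -1.07555509e-03, -8.94025230e-04,  6.13208498e-04]), 'tau': array([ 6.27164500e-04, -5.96463668e+01,  1.60892006e+00, -2.81177455e+01,
        1.25754270e-02,  9.45061678e-03, -6.17493470e-06]), 'tcp_pos': array([0.22796631, 0.6347077 , 0.23031927]), 'orientation': array([-5.38806705e-01, -3.09487957e+00,  2.86431112e-03]), 'contact_force': array([0.29533811, 0.55148809, 0.21451257]), 'moment': array([-0.0550741 ,  0.01926021,  0.01832672]), 'grip_width': 0.08558479560236126} 0.0187
scene {'mtx': array([[510.21257557,   0.        , 308.94461376],
       [  0.        , 510.21257557, 202.19966618],
       [  0.        ,   0.        ,   1.        ]]), 'rvec': array([ 1.07731404,  2.21122018, -1.14539385]), 'tvec': array([ 0.29647475, -0.1638234 ,  1.8603961 ])}
top {'mtx': array([[444.17604602,   0.        , 317.16478498],
       [  0.        , 444.17604602, 201.94588458],
       [  0.        ,   0.        ,   1.        ]]), 'rvec': array([ 2.1419791 , -2.11130662,  0.20951638]), 'tvec': array([0.01149005, 0.5279114 , 1.43647369])}
{'mtx': array([[309.45838179,   0.        , 319.18151917],
       [  0.        , 309.45838179, 194.84740756],
       [  0.        ,   0.        ,   1.        ]]), 'T_tool_cam': array([[ 2.01402758e-03, -9.56330030e-01, -2.92282084e-01,
         7.48642071e-02],
       [ 9.99997745e-01,  2.12294017e-03, -5.54546431e-05,
        -1.07728210e-03],
       [ 6.73530316e-04, -2.92281313e-01,  9.56332150e-01,
        -1.42722981e-01],
       [ 0.00000000e+00,  0.00000000e+00,  0.00000000e+00,
         1.00000000e+00]])}
```

View pics/top0.png

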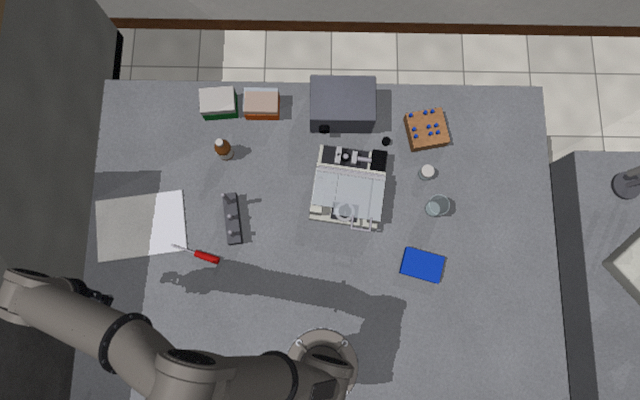

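View pics/scene0.png

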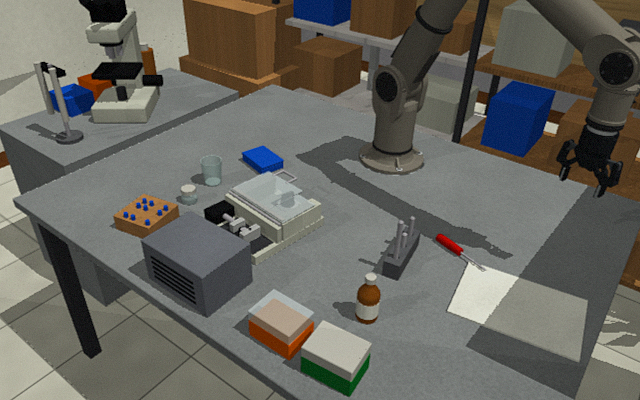

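```bash
cat > h.py <<'E'
import numpy as np,cv2
from scipy.spatial.transform import Rotation as R
from bench import r
def cam(n,obs=None):
    m=r.camera_model(n);K=m["mtx"]
    if n=="wrist":
        o=obs or r.get_obs();Rt=R.from_rotvec(o["orientation"]).as_matrix()
        T=m["T_tool_cam"];return K,Rt@T[:3,:3],Rt@T[:3,3]+o["tcp_pos"]
    Rc=R.from_rotvec(m["rvec"]).as_matrix();return K,Rc.T,-Rc.T@m["tvec"]
def pts(d,c):  # depth -> world points
    K,Rw,t=c;v,u=np.mgrid[:d.shape[0],:d.shape[1]]
    p=np.stack([(u-K[0,2])/K[0,0]*d,(v-K[1,2])/K[1,1]*d,d],-1);return p@Rw.T+t
def ray(u,v,z,c):
    K,Rw,t=c;w=Rw@np.array([(u-K[0,2])/K[0,0],(v-K[1,2])/K[1,1],1]);return t+w*(z-t[2])/w[2]
def proj(p,c):
    K,Rw,t=c;q=Rw.T@(np.asarray(p)-t);return K[0,0]*q[0]/q[2]+K[0,2],K[1,1]*q[1]/q[2]+K[1,2]
E
python3 - <<'E'
from h import *
f=np.load("top0.npz");c=cam("top");P=pts(f["d"],c)
print(np.round(P[::400//4,::160,:],2).tolist())
# console z
m=np.zeros((400,640),bool);m[140:245,300:395]=1
z=P[...,2]
hist,e=np.histogram(z[m],bins=np.arange(-.02,.15,.005));print(list(zip(np.round(e,3),hist)))
for lo,hi in((.078,.1),):
    k=(m&(z>lo)&(z<hi)).astype(np.uint8)
    q=P[k>0][:,:2].astype(np.float32);print(cv2.minAreaRect(q))
rk=np.zeros_like(m);rk[185:252,215:250]=1
for lo,hi in((.04,.06),(.07,.1),(.1,.13),(.14,.19)):
    q=P[rk&(z>lo)&(z<hi)];print(lo,len(q),q.mean(0) if len(q) else'')
q=P[rk&(z>.043)&(z<.056)][:,:2].astype(np.float32);print(cv2.minAreaRect(q))
a=cv2.resize(f["im"][140:240,305:395],None,fx=5,fy=5,interpolation=cv2.INTER_CUBIC)
b=cv2.resize(f["im"][185:250,215:250],None,fx=7.69,fy=7.69,interpolation=cv2.INTER_CUBIC)
cv2.imwrite("pics/crop1.png",np.hstack([a,b[:500]])[:,:,::-1])
E
```

```text
[[[1.17, 1.09, 0.17], [1.66, 0.82, -0.52], [1.67, 0.01, -0.5], [1.67, -0.79, -0.48]], [[0.86, 1.1, 0.09], [0.9, 0.59, 0.0], [0.86, 0.01, 0.13], [0.92, -0.57, 0.0]], [[0.52, 1.1, 0.01], [0.53, 0.56, 0.01], [0.53, 0.01, 0.09], [0.55, -0.55, -0.0]], [[0.21, 0.65, 0.6], [0.2, 0.54, -0.0], [0.21, 0.0, -0.0], [0.21, -0.53, -0.0]]]
[(np.float64(-0.02), np.int64(0)), (np.float64(-0.015), np.int64(7)), (np.float64(-0.01), np.int64(328)), (np.float64(-0.005), np.int64(1971)), (np.float64(0.0), np.int64(1861)), (np.float64(0.005), np.int64(296)), (np.float64(0.01), np.int64(28)), (np.float64(0.015), np.int64(33)), (np.float64(0.02), np.int64(79)), (np.float64(0.025), np.int64(442)), (np.float64(0.03), np.int64(510)), (np.float64(0.035), np.int64(129)), (np.float64(0.04), np.int64(30)), (np.float64(0.045), np.int64(26)), (np.float64(0.05), np.int64(81)), (np.float64(0.055), np.int64(86)), (np.float64(0.06), np.int64(224)), (np.float64(0.065), np.int64(219)), (np.float64(0.07), np.int64(46)), (np.float64(0.075), np.int64(121)), (np.float64(0.08), np.int64(204)), (np.float64(0.085), np.int64(904)), (np.float64(0.09), np.int64(1769)), (np.float64(0.095), np.int64(525)), (np.float64(0.1), np.int64(22)), (np.float64(0.105), np.int64(1)), (np.float64(0.11), np.int64(0)), (np.float64(0.115), np.int64(0)), (np.float64(0.12), np.int64(0)), (np.float64(0.125), np.int64(0)), (np.float64(0.13), np.int64(0)), (np.float64(0.135), np.int64(0)), (np.float64(0.14), np.int64(0))]
((0.541068434715271, -0.07942110300064087), (0.23444287478923798, 0.20872914791107178), 82.29739379882812)
0.04 610 [0.46825233 0.30094662 0.04976847]
0.07 38 [0.47244378 0.30069158 0.08523455]
0.1 29 [0.46103534 0.29994604 0.11129892]
0.14 25 [0.52510937 0.31070941 0.16006575]
((0.4726066291332245, 0.3029607832431793), (0.17032839357852936, 0.046110499650239944), 8.896092414855957)
```

View pics/crop1.png

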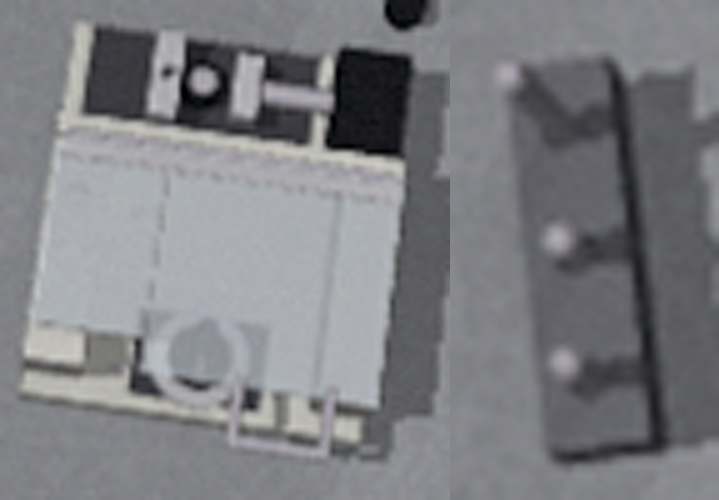

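The top view shows the vice (crop: hinge line from about (60,135) to (400,185), handle at the front right) and the rack. The long pin is the one farthest from the robot. Next I'll look with the wrist camera over the rack and over the vice.

```bash
cat >> h.py <<'E'
def Rd(psi,tilt=0):
    """tool down; tool y at azimuth psi; tilt about tool y? see use: positive leans z toward -x_tool"""
    p=psi;M=np.array([[-np.sin(p),np.cos(p),0],[np.cos(p),np.sin(p),0],[0,0,-1]]).T
    return M@R.from_euler('y',-tilt).as_matrix()
def delta(pos,Rm,o=None):
    o=o or r.get_obs();Rc=R.from_rotvec(o["orientation"])
    d=Rc.inv().apply(np.asarray(pos)-o["tcp_pos"])*1000
    w=(Rc.inv()*R.from_matrix(Rm)).as_rotvec();return np.round(d,1).tolist(),np.round(w,3).tolist()
E
python3 - <<'E'
from h import *
print(delta([.50,.27,.36],Rd(np.radians(30))))
E
```

```text
([-379.3, -251.6, -129.1], [-0.002, 0.001, 0.702])
```

Call:
{"op": "play_rows", "data": {"deltas": [[30,[-379,-252,-129],[0,0,0.7]],[30,[-379,-252,-129],[0,0,0.7]],[30,[-379,-252,-129],[0,0,0.7]],[30,[-379,-252,-129],[0,0,0.7]],[30,[-379,-252,-129],[0,0,0.7]],[30,[-379,-252,-129],[0,0,0.7]],[30,[-379,-252,-129],[0,0,0.7]],[30,[-379,-252,-129],[0,0,0.7]]]}}

```text
clock: 1.1
tcp_pos: [0.5015, 0.2661, 0.3608]
orientation: [1.573, 2.718, -0.002]
contact_force: [0.2, 0.8, 0.8]
grip_width: 0.0301
```

```bash
python3 - <<'E'
from h import *
o=r.get_obs();im,d=r.grab_frame("wrist");print(o["clock"],o["tcp_pos"],np.abs(o["qvel"]).max(),o["joints"])
np.savez("wr.npz",im=im,d=d,tcp_pos=o["tcp_pos"],orientation=o["orientation"])
cv2.imwrite("pics/wr.png",im[:,:,::-1])
print(delta([.52,-.04,.36],Rd(np.radians(-7.7))))
E
```

```text
1.1 [0.50149906 0.26609958 0.36080104] 0.503867492761188 [-0.9002397   0.20364238  0.36250327  1.66418835 -0.07284363  1.28769151
 -0.00245474]
([-270.7, -135.7, 2.8], [0.003, 0.003, 0.651])
```

Call:
{"op": "play_rows", "data": {"deltas": [[30,[-271,-136,3],[0,0,0.65]],[30,[-271,-136,3],[0,0,0.65]],[30,[-271,-136,3],[0,0,0.65]],[30,[-271,-136,3],[0,0,0.65]],[30,[-271,-136,3],[0,0,0.65]],[30,[-271,-136,3],[0,0,0.65]],[30,[-271,-136,3],[0,0,0.65]]]}}

```text
clock: 2.02
tcp_pos: [0.5198, -0.0396, 0.3594]
orientation: [2.361, 2.067, 0.001]
contact_force: [-0.0, 0.4, -0.3]
grip_width: 0.0301
```

```bash
python3 - <<'E'
from h import *
o=r.get_obs();im,d=r.grab_frame("wrist");print(o["clock"],o["tcp_pos"],np.abs(o["qvel"]).max(),o["joints"])
np.savez("wc.npz",im=im,d=d,tcp_pos=o["tcp_pos"],orientation=o["orientation"])
wr=np.load("wr.npz")["im"]
cv2.imwrite("pics/w2.png",np.vstack([im,wr])[:,:,::-1][:, :] if 0 else im[:,:,::-1])
f=np.load("wr.npz");c=cam("wrist",dict(f));P=pts(f["d"],c);z=P[...,2]
m=(np.hypot(P[...,0]-.4726,P[...,1]-.303)<.12)&(f["d"]>0)
q=P[m&(z>.044)&(z<.056)][:,:2].astype(np.float32);print("rack",len(q),cv2.minAreaRect(q),np.median(P[m&(z>.044)&(z<.056)][:,2]))
for lo,hi in((.075,.098),(.1,.13),(.15,.18)):
    k=(m&(z>lo)&(z<hi)).astype(np.uint8)
    n,l,s,ce=cv2.connectedComponentsWithStats(k)
    for i in range(1,n):
        if s[i,4]>15:
            Q=P[l==i];t=Q[Q[:,2]>np.percentile(Q[:,2],50)];print(lo,s[i],Q.mean(0).round(4),t.mean(0).round(4))
E
```

```text
2.025 [ 0.51978001 -0.03955886  0.35943294] 0.02503499020829577 [-0.61272194  0.11606545  0.63504709  1.78083521 -0.06990722  1.26516062
 -0.09271722]
rack 3321 ((0.47407037019729614, 0.30419397354125977), (0.17027272284030914, 0.04504150524735451), 9.33224868774414) 0.04999637936544915
0.075 [278 101   5  10  23] [0.4242 0.2986 0.0861] [0.4245 0.2985 0.0928]
0.075 [311 116  11  11  91] [0.4737 0.3044 0.0898] [0.4735 0.3045 0.0909]
0.075 [349 130   8   9  24] [0.5225 0.3142 0.0856] [0.5227 0.314  0.0916]
0.1 [269 101  12  11 106] [0.4201 0.2956 0.1076] [0.4197 0.2956 0.109 ]
0.1 [351 132  10  11  40] [0.5228 0.3147 0.1157] [0.5227 0.3146 0.1231]
0.15 [355 137  14  14 151] [0.527  0.3133 0.1644] [0.5277 0.3132 0.1667]
```

View pics/w2.png

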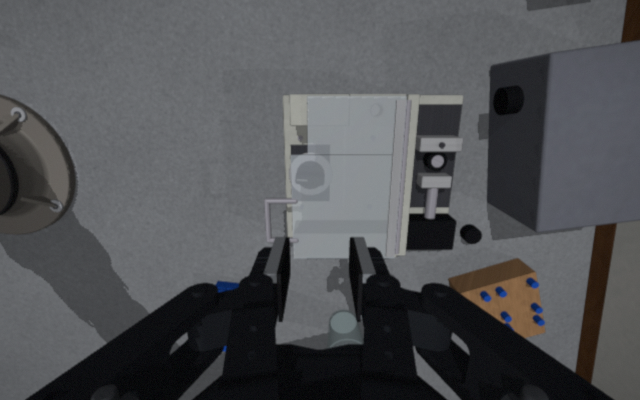

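View pics/wr.png

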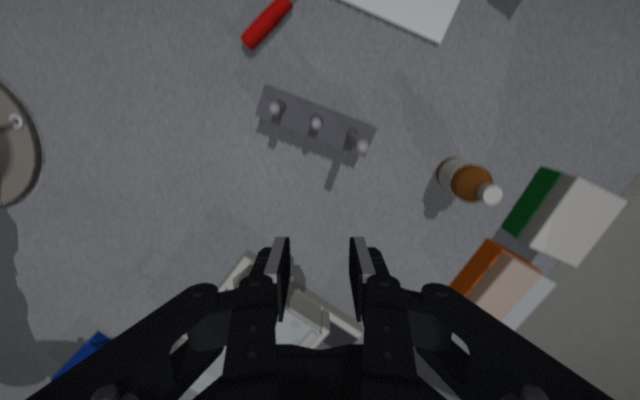

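```bash
python3 - <<'E'
from h import *
f=dict(np.load("wc.npz"));c=cam("wrist",f);P=pts(f["d"],c);z=P[...,2]
m=((f["d"]>0)&(z>.018)&(z<.105)&(np.hypot(P[...,0]-.55,P[...,1]+.08)<.22)).astype(np.uint8);m[:,:255]=0;m[262:]=0;m[:90]=0
mo=cv2.morphologyEx(m,cv2.MORPH_OPEN,np.ones((9,9)))
n,l,s,_=cv2.connectedComponentsWithStats(mo);i=1+np.argmax(s[1:,4]);k=l==i
q=P[k][:,:2].astype(np.float32);rect=cv2.minAreaRect(q);print("console",s[i],rect)
# robust edges in console-aligned axes
yaw=np.radians(-7.7)
for yaw in np.radians([-6.7,-7.2,-7.7,-8.2]):
    ex=np.array([np.cos(yaw),np.sin(yaw)]);ey=np.array([-ex[1],ex[0]]);Q=q@np.stack([ex,ey],1)
    print(np.degrees(yaw).round(1),[np.percentile(Q[:,a],p).round(4) for a in(0,1) for p in(.3,99.7)])
# cross wall: z~.08, and left cheek
h=(m>0)&~cv2.dilate(mo,np.ones((5,5))).astype(bool)&(z>.07);H=P[h];print("handle",len(H),H.mean(0),cv2.minAreaRect(H[:,:2].astype(np.float32)))
v,u=np.nonzero(h);print(u.min(),u.max(),v.min(),v.max())
a=cv2.resize(f["im"][85:270,255:475],None,fx=3.6,fy=3.2,interpolation=cv2.INTER_CUBIC);a=cv2.convertScaleAbs(a,alpha=1.3)
cv2.imwrite("pics/w2c.png",a[:,:,::-1])
E
```

```text
console [  283    94   180   165 26738] ((0.5935462713241577, -0.08550900220870972), (0.23333585262298584, 0.2649681270122528), 82.54596710205078)
-6.7 [np.float64(0.4684), np.float64(0.7293), np.float64(-0.1296), np.float64(0.101)]
-7.2 [np.float64(0.4685), np.float64(0.7293), np.float64(-0.1245), np.float64(0.106)]
-7.7 [np.float64(0.4685), np.float64(0.7291), np.float64(-0.1194), np.float64(0.1111)]
-8.2 [np.float64(0.4684), np.float64(0.7291), np.float64(-0.1143), np.float64(0.1164)]
handle 353 [ 0.44014451 -0.11382805  0.0931096 ] ((0.4437052607536316, -0.12077921628952026), (0.06794650852680206, 0.026872457936406136), 79.5838851928711)
264 283 198 242
```

View pics/w2c.png

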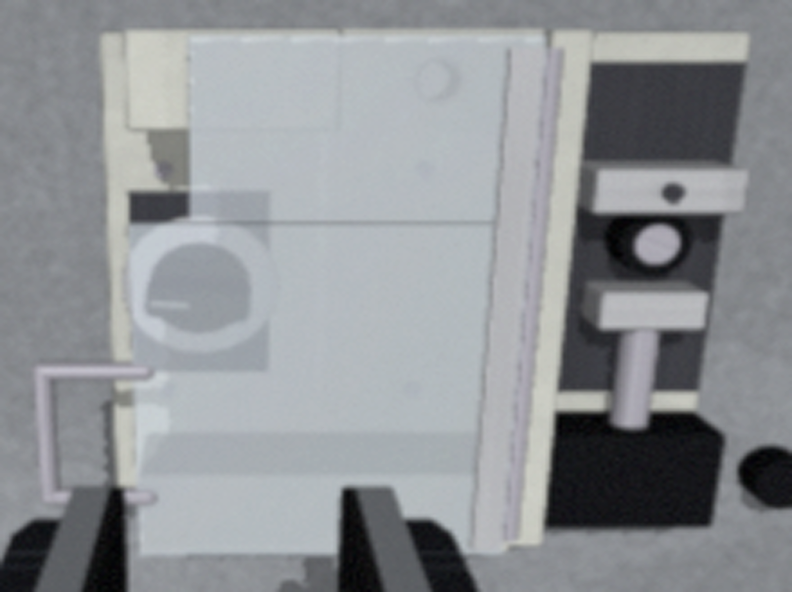

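```bash
cat >> h.py <<'E'
YAW=np.radians(-7.45);HX=np.array([.6258,-.0897])
def C(x,y,z): # console -> world, mm
    e=np.array([np.cos(YAW),np.sin(YAW)]);return np.r_[HX+x/1000*e+y/1000*np.array([-e[1],e[0]]),z/1000]
E
python3 - <<'E'
from h import *
f=dict(np.load("wc.npz"));c=cam("wrist",f)
print("bar pred",C(-185,-55,90),"ray",ray(267.2,220.8,.090,c),"ends",ray(267.2,201,.09,c),ray(267.5,240,.09,c))
print("socket pred",C(-36,97,85),"ray",ray(376.4,110,.085,c))
print("knob",C(-125,0,40),proj(C(-125,0,40),c),ray(200/3.6+255,288/3.2+85,.04,c))
B=C(-185,-55,90)
print("above bar",delta(B+[0,0,-.0187+.06],Rd(YAW)),"down to",delta(B+[0,0,-.0187],Rd(YAW)))
E
```

```text
bar pred [ 0.43523035 -0.12024844  0.09      ] ray [ 0.43443993 -0.12111197  0.09      ] ends [ 0.43978532 -0.09175633  0.09      ] [ 0.42947917 -0.15079325  0.09      ]
socket pred [0.60268101 0.01114896 0.085     ] ray [0.60182781 0.01086511 0.085     ]
knob [ 0.5018552  -0.07349238  0.04      ] (np.float64(310.1601526537627), np.float64(174.47579727286245)) [ 0.50234133 -0.0743874   0.04      ]
above bar ([-91.5, -73.9, 228.1], [0.003, 0.002, -0.001]) down to ([-91.3, -74.1, 288.1], [0.003, 0.002, -0.001])
```

Call:
{"op": "play_rows", "data": {"deltas": [[26,[-91.5,-74,228],[0,0,0]],[26,[-91.5,-74,228],[0,0,0]],[26,[-91.5,-74,228],[0,0,0]],[26,[-91.5,-74,228],[0,0,0]],[26,[-91.5,-74,228],[0,0,0]],[26,[-91.5,-74,228],[0,0,0]],[26,[-91.5,-74,250],[0,0,0]],[26,[-91.5,-74,250],[0,0,0]]], "squeeze": 40}}

```text
clock: 3.08
tcp_pos: [0.4368, -0.1192, 0.1101]
orientation: [2.357, 2.072, 0.002]
contact_force: [0.3, -0.0, 0.6]
grip_width: 0.0261
```

```bash
python3 - <<'E'
from h import *
o=r.get_obs();B=C(-185,-55,90)
print(o["clock"],o["contact_force"],o["joints"],delta(B+[0,0,-.0187],Rd(YAW)))
E
```

```text
3.075 [ 0.28743844 -0.03115054  0.58360662] [-0.37900593  0.32810978  0.60379583  2.21402113 -0.29647392  0.67185046
  0.30482841] ([-1.2, -1.5, 38.8], [0.004, 0.001, 0.001])
```

Call:
{"op": "play_rows", "data": {"deltas": [[26,[-1,-1.5,39],[0,0,0]],[26,[-1,-1.5,39],[0,0,0]],[26,[-1,-1.5,39],[0,0,0]],[0,[-1,-1.5,39],[0,0,0]],[0,[-1,-1.5,39],[0,0,0]],[0,[-1,-1.5,39],[0,0,0]]], "squeeze": 40}}

```text
clock: 3.82
tcp_pos: [0.4353, -0.1199, 0.0724]
orientation: [2.357, 2.072, 0.004]
contact_force: [-3.5, 1.5, 9.8]
grip_width: 0.0064
```

```bash
python3 - <<'E'
from h import *
o=r.get_obs();print(o["clock"],o["grip_width"],o["contact_force"],o["tcp_pos"])
g=o["tcp_pos"]+[0,0,.0187];print("console coords of grasp",(g[:2]-HX)@np.array([[np.cos(YAW),-np.sin(YAW)],[np.sin(YAW),np.cos(YAW)]])*1000,g[2])
for i,t in enumerate(np.r_[np.linspace(.07,1.48,16)]):
    x=-185*np.cos(t)+3*np.sin(t);z=87+185*np.sin(t)+3*np.cos(t)
    p=C(x,-55,z)-[0,0,.0187];print(i,round(t,3),delta(p,Rd(YAW)))
E
```

```text
3.825 0.006412492196654976 [-3.52385755  1.51085593  9.80454878] [ 0.43533763 -0.11986906  0.07240197]
console coords of grasp [-184.9428091   -54.60991171] 0.09110196797736606
0 0.07 ([-0.4, 0.7, -11.8], [0.004, 0.0, 0.001])
1 0.164 ([-0.4, 3.0, -29.0], [0.004, 0.0, 0.001])
2 0.258 ([-0.4, 7.0, -46.0], [0.004, 0.0, 0.001])
3 0.352 ([-0.4, 12.6, -62.4], [0.004, 0.0, 0.001])
4 0.446 ([-0.4, 19.7, -78.3], [0.004, 0.0, 0.001])
5 0.54 ([-0.4, 28.2, -93.5], [0.004, 0.0, 0.001])
6 0.634 ([-0.5, 38.1, -107.7], [0.004, 0.0, 0.001])
7 0.728 ([-0.5, 49.4, -121.0], [0.004, 0.0, 0.001])
8 0.822 ([-0.5, 61.8, -133.2], [0.004, 0.0, 0.001])
9 0.916 ([-0.5, 75.3, -144.1], [0.004, 0.0, 0.001])
10 1.01 ([-0.5, 89.8, -153.8], [0.004, 0.0, 0.001])
11 1.104 ([-0.6, 105.1, -162.0], [0.004, 0.0, 0.001])
12 1.198 ([-0.6, 121.1, -168.8], [0.004, 0.0, 0.001])
13 1.292 ([-0.6, 137.7, -174.0], [0.004, 0.0, 0.001])
14 1.386 ([-0.6, 154.7, -177.6], [0.004, 0.0, 0.001])
15 1.48 ([-0.6, 171.9, -179.7], [0.004, 0.0, 0.001])
```

Call:
{"op": "play_rows", "data": {"deltas": [[0,[0,1,-12],[0,0,0]],[0,[0,3,-29],[0,0,0]],[0,[0,7,-46],[0,0,0]],[0,[0,12.5,-62],[0,0,0]],[0,[0,20,-78],[0,0,0]],[0,[0,28,-93],[0,0,0]],[0,[0,38,-108],[0,0,0]],[0,[0,49,-121],[0,0,0]]], "squeeze": 40}}

```text
clock: 4.82
tcp_pos: [0.4805, -0.1259, 0.1939]
orientation: [-2.359, -2.072, 0.001]
contact_force: [-4.6, 0.4, -4.3]
grip_width: 0.0061
```

```bash
python3 - <<'E'
from h import *
o=r.get_obs();print(o["clock"],o["grip_width"],o["contact_force"],o["moment"],o["tcp_pos"],o["joints"])
for i,t in enumerate(np.r_[np.linspace(.822,1.5,8)]):
    x=-185*np.cos(t)+3*np.sin(t);z=87+185*np.sin(t)+3*np.cos(t)
    p=C(x,-55,z)-[0,0,.0187];print(i,round(t,3),delta(p,Rd(YAW)))
E
```

```text
4.825 0.006124323571208123 [-4.55030016  0.42569575 -4.32070398] [ 0.1131155   1.36696461 -0.02926895] [ 0.48052386 -0.12591829  0.19386193] [-0.43476232  0.26378243  0.67228048  2.04580377 -0.20912712  0.90008304
  0.22233948]
0 0.822 ([-0.3, 15.6, -12.0], [-0.002, -0.0, 0.0])
1 0.919 ([-0.3, 29.5, -23.4], [-0.002, -0.0, 0.0])
2 1.016 ([-0.3, 44.3, -33.3], [-0.002, -0.0, 0.0])
3 1.113 ([-0.3, 60.1, -41.8], [-0.002, -0.0, 0.0])
4 1.209 ([-0.3, 76.7, -48.7], [-0.002, -0.0, 0.0])
5 1.306 ([-0.3, 93.8, -54.0], [-0.002, -0.0, 0.0])
6 1.403 ([-0.3, 111.3, -57.5], [-0.002, -0.0, 0.0])
7 1.5 ([-0.3, 129.2, -59.4], [-0.002, -0.0, 0.0])
```

Call:
{"op": "play_rows", "data": {"deltas": [[0,[0,15.5,-12],[0,0,0]],[0,[0,29.5,-23.5],[0,0,0]],[0,[0,44.5,-33],[0,0,0]],[0,[0,60,-42],[0,0,0]],[0,[0,77,-48.5],[0,0,0]],[0,[0,94,-54],[0,0,0]],[0,[0,111,-57.5],[0,0,0]],[0,[0,127,-59],[0,0,0]]], "squeeze": 40}}

```text
clock: 5.82
tcp_pos: [0.6064, -0.1428, 0.2555]
orientation: [-2.36, -2.071, 0.001]
contact_force: [-7.4, 0.6, 9.5]
grip_width: 0.0061
```

```bash
python3 - <<'E'
from h import *
o=r.get_obs();print(o["clock"],o["grip_width"],o["contact_force"],o["tcp_pos"],o["joints"])
g=o["tcp_pos"]+[0,0,.0187];x=(g[:2]-HX)@[np.cos(YAW),np.sin(YAW)]*1000;print(x,np.arctan2(g[2]*1000-87,-x))
t=1.49
p=C(-185*np.cos(t)+3*np.sin(t),-55,87+185*np.sin(t)+3*np.cos(t))-[0,0,.0187];print(delta(p,Rd(YAW)))
E
```

```text
5.825 0.006079661980126654 [-7.36167041  0.58043392  9.4583757 ] [ 0.60640879 -0.14283755  0.25554537] [-0.34973175  0.42750371  0.65806632  1.69118718 -0.285957    1.12274884
  0.26027452]
-12.33765650154055 1.5050011178752425
([0.2, 0.4, 2.6], [-0.002, -0.001, -0.0])
```

Call:
{"op": "play_rows", "data": {"deltas": [[0,[0,1,2],[0,0,0]],[26,[0,1,2],[0,0,0]],[26,[0,1,2],[0,0,0]],[26,[0,1,-10],[0,0,0]],[30,[0,1,-65],[0,0,0]],[40,[0,1,-75],[0,0,-0.1]]]}}

```text
clock: 6.58
tcp_pos: [0.6091, -0.1441, 0.3352]
orientation: [2.25, 2.187, 0.005]
contact_force: [0.7, 0.6, -0.4]
grip_width: 0.04
```

```bash
cat >> h.py <<'E'
PIN=np.array([.528,.313]);RP=Rd(YAW+np.pi/2,np.radians(30));ZT=RP[:,2]
def pinpose(xy,zg): return np.r_[xy,zg]+ZT*.0147
E
python3 - <<'E'
from h import *
o=r.get_obs();print(o["clock"],o["grip_width"],o["contact_force"],o["tcp_pos"])
print(ZT,delta(pinpose(PIN,.215),RP),delta(pinpose(PIN,.12),RP))
E
```

```text
6.575 0.04001790350551582 [ 0.66462763  0.62148442 -0.37422185] [ 0.60906572 -0.14413445  0.33521338]
[ 0.49577919 -0.06483047 -0.8660254 ] ([453.9, -87.4, 132.5], [-0.38, -0.422, -1.434]) ([453.9, -87.9, 227.5], [-0.38, -0.422, -1.434])
```

Call:
{"op": "play_rows", "data": {"deltas": [[40,[454,-87,132],[-0.38,-0.42,-1.43]],[40,[454,-87,132],[-0.38,-0.42,-1.43]],[40,[454,-87,132],[-0.38,-0.42,-1.43]],[40,[454,-87,132],[-0.38,-0.42,-1.43]],[40,[454,-87,132],[-0.38,-0.42,-1.43]],[40,[454,-87,132],[-0.38,-0.42,-1.43]],[40,[454,-87,132],[-0.38,-0.42,-1.43]],[40,[454,-87,132],[-0.38,-0.42,-1.43]]]}}

```text
clock: 7.58
tcp_pos: [0.5348, 0.3163, 0.2031]
orientation: [0.218, 2.62, -0.04]
contact_force: [1.3, -1.2, 0.6]
grip_width: 0.0401
```

```bash
python3 - <<'E'
from h import *
o=r.get_obs();print(o["clock"],o["grip_width"],o["contact_force"],o["tcp_pos"],o["joints"])
print(delta(pinpose(PIN,.215),RP),delta(pinpose(PIN,.12),RP))
E
```

```text
7.575 0.04007913426216935 [ 1.30770881 -1.15899674  0.59886615] [0.53480941 0.31634372 0.20307398] [-1.15311122  0.29555248  0.35374519  2.0435714   0.58501376  0.59821393
  0.12394011]
([-0.6, -4.2, 1.2], [-0.006, -0.01, -0.035]) ([46.0, -5.3, 84.0], [-0.006, -0.01, -0.035])
```

Call:
{"op": "play_rows", "data": {"deltas": [[40,[10,-4.5,20],[-0.006,-0.01,-0.035]],[40,[46,-5.3,84],[-0.006,-0.01,-0.035]],[40,[46,-5.3,84],[-0.006,-0.01,-0.035]],[40,[46,-5.3,84],[-0.006,-0.01,-0.035]],[0,[46,-5.3,84],[-0.006,-0.01,-0.035]],[0,[46,-5.3,84],[-0.006,-0.01,-0.035]],[0,[46,-5.3,84],[-0.006,-0.01,-0.035]]], "squeeze": 50}}

```text
clock: 8.45
tcp_pos: [0.5367, 0.3126, 0.1096]
orientation: [0.171, 2.611, -0.042]
contact_force: [-0.3, -1.5, 6.3]
grip_width: 0.0128
```

```bash
python3 - <<'E'
from h import *
o=r.get_obs();print(o["clock"],o["grip_width"],o["contact_force"],o["tcp_pos"])
S=C(-36,97,0)[:2];S0=C(-80,97,0)[:2]
off=o["tcp_pos"]-np.r_[PIN,.12] # tcp minus pin grip point
for n,xy,z in(("lift",PIN,.2),("front",S0,.2),("over",S,.187),("in",S,.155)): print(n,delta(np.r_[xy,z]+off,RP))
E
```

```text
8.45 0.012816527520890093 [-0.33500653 -1.53609652  6.29379037] [0.53672659 0.3125881  0.10957573]
lift ([-40.1, 0.2, -69.2], [0.002, 0.002, -0.002])
front ([-100.5, -289.4, -35.2], [0.002, 0.002, -0.002])
over ([-132.1, -289.4, -1.9], [0.002, 0.002, -0.002])
in ([-116.0, -289.5, 25.8], [0.002, 0.002, -0.002])
```

Call:
{"op": "play_rows", "data": {"deltas": [[0,[-20,0,-35],[0,0,0]],[0,[-40,0,-69],[0,0,0]],[0,[-52,-58,-62],[0,0,0]],[0,[-100.5,-289.5,-35],[0,0,0]],[0,[-100.5,-289.5,-35],[0,0,0]],[0,[-100.5,-289.5,-35],[0,0,0]],[0,[-100.5,-289.5,-35],[0,0,0]],[0,[-100.5,-289.5,-35],[0,0,0]]], "squeeze": 50}}

```text
clock: 9.45
tcp_pos: [0.5673, 0.0094, 0.1902]
orientation: [0.186, 2.61, -0.046]
contact_force: [0.5, 0.9, -1.3]
grip_width: 0.0125
```

```bash
python3 - <<'E'
from h import *
o=r.get_obs();print(o["clock"],o["grip_width"],o["contact_force"],o["tcp_pos"],o["joints"])
im,d=r.grab_frame("scene");im2,_=r.grab_frame("wrist")
a=cv2.resize(im[120:270,190:340],(600,600),interpolation=cv2.INTER_CUBIC);b=cv2.resize(im2[:,160:480],(200,250))
b=np.vstack([b,np.zeros((350,200,3),np.uint8)]);cv2.imwrite("pics/s2.png",np.hstack([a,b])[:,:,::-1])
off=np.array([0.53672659,0.3125881,0.10957573])-np.r_[PIN,.12]
S=C(-36,97,0)[:2];S0=C(-80,97,0)[:2]
for n,xy,z in(("front",S0,.19),("mid",C(-58,97,0)[:2],.187),("over",S,.187),("in",S,.155)): print(n,delta(np.r_[xy,z]+off,RP))
E
```

```text
9.45 0.01253824398937177 [ 0.52850066  0.93262275 -1.273176  ] [0.56726949 0.00943879 0.19016945] [-0.58614751  0.15234013  0.39021822  2.27062213  0.46732675  0.25927086
  0.7892882 ]
front ([5.5, 1.1, 9.0], [0.002, 0.003, -0.005])
mid ([-12.0, 1.2, 22.6], [0.002, 0.003, -0.005])
over ([-31.0, 1.2, 33.7], [0.002, 0.003, -0.005])
in ([-14.9, 1.1, 61.4], [0.002, 0.003, -0.005])
```

View pics/s2.png

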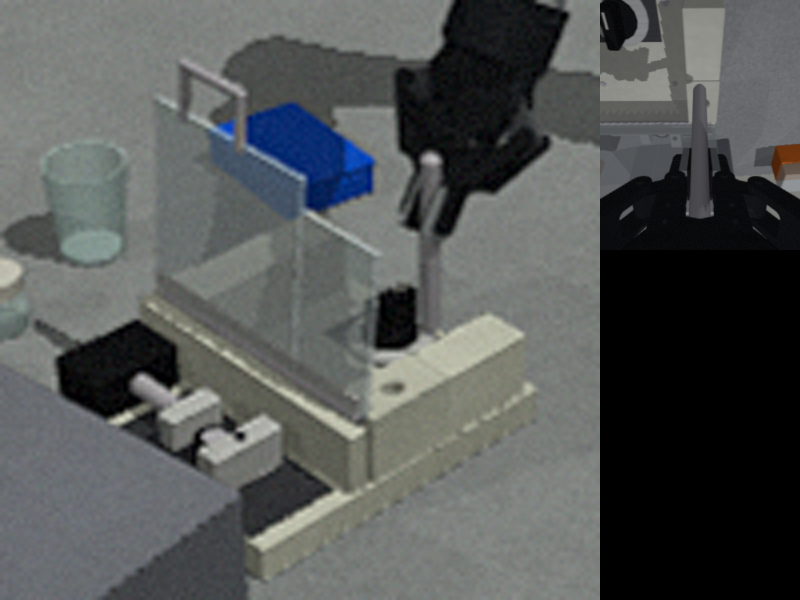

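The cover is open, the pin is held upright, and the hole is clear at (393,387). I'll move over the hole and insert the pin.

Call:
{"op": "play_rows", "data": {"deltas": [[0,[-12,1.2,22.5],[0,0,0]],[0,[-31,1.2,33.7],[0,0,0]],[0,[-31,1.2,33.7],[0,0,0]],[0,[-31,1.2,33.7],[0,0,0]],[0,[-25,1.2,44],[0,0,0]],[0,[-19,1.2,54],[0,0,0]]], "squeeze": 50}}

```text
clock: 10.3
tcp_pos: [0.6107, 0.011, 0.1525]
orientation: [0.175, 2.61, -0.042]
contact_force: [3.9, 0.6, 0.3]
grip_width: 0.0128
```

```bash
python3 - <<'E'
from h import *
o=r.get_obs();print(o["clock"],o["grip_width"],o["contact_force"],o["tcp_pos"],o["joints"])
off=np.array([0.53672659,0.3125881,0.10957573])-np.r_[PIN,.12]
S=C(-36,97,0)[:2]
print(delta(np.r_[S,.155]+off,RP),"foot z",o["tcp_pos"][2]-off[2]-.12+.025)
E
```

```text
10.3 0.012794415469316596 [3.8623336  0.63018848 0.33373505] [0.61065771 0.01099098 0.15245269] [-0.48027517  0.29338831  0.31609537  2.20773435  0.44051579  0.16873687
  0.82064669]
([3.3, -0.2, 7.2], [0.002, 0.003, -0.004]) foot z 0.06787696158987669
```

Call:
{"op": "play_rows", "data": {"deltas": [[32,[0,0,0],[0,0,0]],[32,[0,0,0],[0,0,0]],[32,[0,0,-10],[0,0,0]],[32,[0,0,-35],[0,0,0]],[32,[0,0,-70],[0,0,0]]]}}

```text
clock: 10.92
tcp_pos: [0.5752, 0.0155, 0.2139]
orientation: [0.175, 2.61, -0.042]
contact_force: [0.3, 0.6, 0.4]
grip_width: 0.0318
```

```bash
python3 - <<'E'
from h import *
o=r.get_obs();print(o["clock"],o["grip_width"],o["contact_force"],o["tcp_pos"],o["joints"])
im,d=r.grab_frame("scene");np.savez("s3.npz",im=im,d=d)
a=cv2.resize(im[120:270,190:340],(600,600),interpolation=cv2.INTER_CUBIC);cv2.imwrite("pics/s3.png",a[:,:,::-1])
c=cam("scene")
for n,p in(("top",C(-36,97,202)),("mouth",C(-36,97,85))):
    u,v=proj(p,c);print(n,(u-190)*4,(v-120)*4)
E
```

```text
10.925 0.03180981855349801 [0.28049769 0.56357145 0.36936352] [0.57515714 0.01548509 0.21392681] [-0.50601424  0.12145868  0.29043089  2.22621169  0.44236596  0.3311322
  0.82524894]
top 387.98474161600166 238.99989228890024
mouth 389.020252280691 382.4632146077248
```

View pics/s3.png

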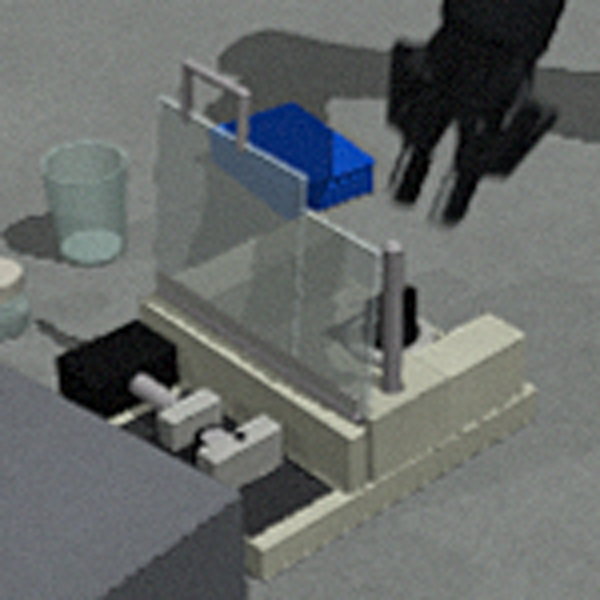

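The pin is seated: its top shows at (394,242), and the hole-mouth offset from the prediction is the same. Next I'll move over the knob while the cover sinks.

```bash
python3 - <<'E'
from h import *
print(delta(C(-160,0,230),Rd(YAW+np.pi/2)))
E
```

```text
([76.2, -98.1, -59.6], [0.006, 0.53, -0.004])
```

Call:
{"op": "play_rows", "data": {"deltas": [[32,[20,-10,-45],[0,0.1,0]],[32,[76,-98,-60],[0,0.53,0]],[32,[76,-98,-60],[0,0.53,0]],[32,[76,-98,-60],[0,0.53,0]],[32,[76,-98,-60],[0,0.53,0]],[32,[76,-98,-60],[0,0.53,0]],[32,[76,-98,-60],[0,0.53,0]]]}}

```text
clock: 11.85
tcp_pos: [0.4666, -0.0682, 0.2305]
orientation: [0.206, 3.133, 0.011]
contact_force: [-0.1, -0.4, -0.9]
grip_width: 0.0318
```

```bash
python3 - <<'E'
from h import *
o=r.get_obs();im,d=r.grab_frame("wrist");print(o["clock"],o["contact_force"],o["tcp_pos"],o["joints"])
np.savez("wk.npz",im=im,d=d,tcp_pos=o["tcp_pos"],orientation=o["orientation"])
c=cam("wrist",o);print([proj(C(-125,0,z),c) for z in(30,74)])
P=pts(d,c);z=P[...,2];m=(np.hypot(*(np.moveaxis(P[...,:2],-1,0)-C(-125,0,0)[:2,None,None]))<.035)&(d>0)
print(np.histogram(z[m],np.arange(.02,.1,.005)))
q=P[m&(z>.066)&(z<.085)];print(len(q),q.mean(0),cv2.minAreaRect(q[:,:2].astype(np.float32)))
u,v=proj(C(-125,0,60),c);u,v=int(u),int(v);a=im[max(v-70,0):v+70,u-90:u+90];cv2.imwrite("pics/k.png",cv2.resize(a,None,fx=4,fy=4,interpolation=cv2.INTER_CUBIC)[:,:,::-1]);print(u,v)
E
```

```text
11.85 [-0.06133726 -0.39138764 -0.87962056] [ 0.46661864 -0.06821594  0.23053176] [-0.26697324  0.13626979  0.31449214  2.04384604 -0.05915873  0.96726007
  1.51761016]
[(np.float64(318.33661649307044), np.float64(199.47187067225886)), (np.float64(318.48724525782353), np.float64(212.61373665425933))]
(array([   0,   20,  251, 1192,  614,   57,   17,   16,   20,   20,  479,
         28,    0,    0,    0]), array([0.02 , 0.025, 0.03 , 0.035, 0.04 , 0.045, 0.05 , 0.055, 0.06 ,
       0.065, 0.07 , 0.075, 0.08 , 0.085, 0.09 , 0.095]))
525 [ 0.49892255 -0.07296579  0.07332864] ((0.5003628730773926, -0.07317136228084564), (0.013967903330922127, 0.04121018946170807), 78.60852813720703)
318 208
```

View pics/k.png

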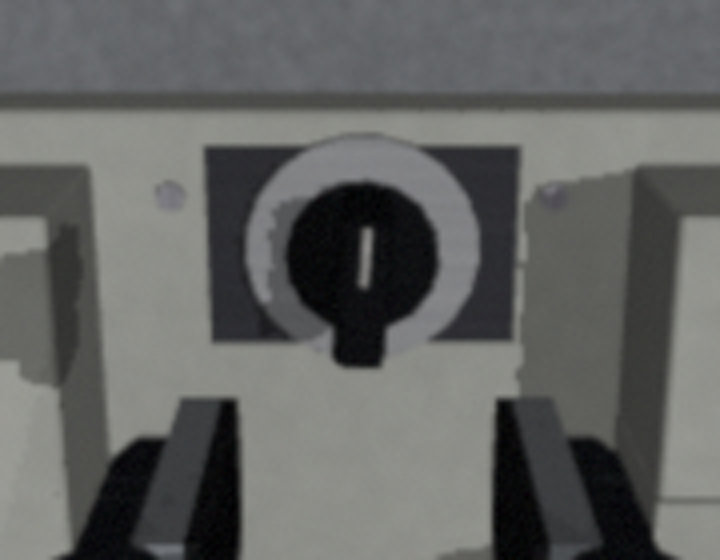

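```bash
python3 - <<'E'
from h import *
K=np.array([.501,-.0733]);psi=np.radians(78.6)
print(delta(np.r_[K,.11],Rd(psi)),delta(np.r_[K,.05],Rd(psi)))
E
```

```text
([-34.6, -1.3, 120.6], [0.007, 0.001, 0.067]) ([-34.5, -1.7, 180.6], [0.007, 0.001, 0.067])
```

Call:
{"op": "play_rows", "data": {"deltas": [[32,[-34.5,-1.3,120],[0.007,0,0.067]],[32,[-34.5,-1.3,120],[0.007,0,0.067]],[32,[-34.5,-1.3,120],[0.007,0,0.067]],[32,[-34.5,-1.7,150],[0.007,0,0.067]],[32,[-34.5,-1.7,180],[0.007,0,0.067]],[32,[-34.5,-1.7,180],[0.007,0,0.067]],[32,[-34.5,-1.7,180],[0.007,0,0.067]]]}}

```text
clock: 12.78
tcp_pos: [0.5022, -0.0733, 0.0529]
orientation: [0.311, 3.122, 0.001]
contact_force: [0.6, -0.5, 0.9]
grip_width: 0.0321
```

Call:
{"op": "play_rows", "data": {"deltas": [[32,[0,0,0],[0,0,0]],[0,[0,0,0],[0,0,0]],[0,[0,0,0],[0,0,0]],[0,[0,0,0],[0,0,0]],[0,[0,0,0],[0,0,0]],[0,[0,0,0],[0,0,0]],[0,[0,0,0],[0,0,0]],[0,[0,0,0],[0,0,0]]], "squeeze": 40}}

```text
clock: 13.78
tcp_pos: [0.5032, -0.0731, 0.0543]
orientation: [0.311, 3.12, 0.002]
contact_force: [-1.7, 2.0, 12.0]
grip_width: 0.0134
```

Call:
{"op": "play_rows", "data": {"deltas": [[0,[0,0,0],[0,0,0]],[0,[0,0,0],[0,0,0]],[0,[0,0,0],[0,0,0]],[0,[0,0,0],[0,0,0]],[0,[0,0,0],[0,0,0]],[0,[0,0,0],[0,0,0]],[0,[0,0,0],[0,0,0]],[0,[0,0,0],[0,0,0]]]}}

```text
clock: 14.78
tcp_pos: [0.5031, -0.0731, 0.0544]
orientation: [0.311, 3.12, 0.002]
contact_force: [-1.3, 0.4, 3.6]
grip_width: 0.0132
```

Call:
{"op": "play_rows", "data": {"deltas": [[0,[0,0,0],[0,0,0]],[0,[0,0,0],[0,0,0]],[0,[0,0,0],[0,0,0]],[0,[0,0,0],[0,0,0]],[0,[0,0,0],[0,0,0]],[0,[0,0,0],[0,0,0]],[0,[0,0,0],[0,0,0]],[0,[0,0,0],[0,0,0]]]}}

```text
clock: 15.78
tcp_pos: [0.5031, -0.0731, 0.0544]
orientation: [0.311, 3.12, 0.002]
contact_force: [-1.5, 0.8, 2.5]
grip_width: 0.0131
```

```bash
cat >> h.py <<'E'
def cover():
    """cover angle from scene depth: handle bar/upper plate pixels over x in the right region"""
    im,d=r.grab_frame("scene");c=cam("scene");P=pts(d,c);e=np.array([np.cos(YAW),np.sin(YAW)])
    q=P[...,:2]-HX;x=q@e*1000;y=q@np.array([-e[1],e[0]])*1000;z=P[...,2]*1000-87
    m=(d>0)&(y>-105)&(y<-20)&(z>130)&(z<200)&(x>-110)&(x<20)
    return im,m.sum(),np.median(np.arctan2(z[m],-x[m]))
E
python3 - <<'E'
from h import *
o=r.get_obs();print(o["clock"],o["grip_width"],o["contact_force"],o["moment"],o["tcp_pos"],o["joints"])
im,n,t=cover();print(n,t)
E
```

```text
15.775 0.013146797961359626 [-1.46846583  0.8470392   2.46613906] [ 0.01914563  0.28786038 -0.11512551] [ 0.50314155 -0.07310209  0.05437211] [-0.18710154  0.46882292  0.25907259  2.10660083 -0.21306011  0.58432471
  1.59476545]
252 1.4362005010673302
```

Call:
{"op": "play_rows", "data": {"deltas": [[0,[1.5,0,0],[0,0,0]],[0,[1.5,0,0],[0,0,0]],[0,[1.5,0,0],[0,0,0]],[0,[1.5,0,0],[0,0,0]],[0,[1.5,0,0],[0,0,0]],[0,[1.5,0,0],[0,0,0]],[0,[1.5,0,0],[0,0,0]],[0,[1.5,0,0],[0,0,0]]]}}

```text
clock: 16.82
tcp_pos: [0.503, -0.073, 0.0544]
orientation: [0.311, 3.118, 0.001]
contact_force: [4.9, 0.0, -5.1]
grip_width: 0.0133
```

Call:
{"op": "play_rows", "data": {"deltas": [[0,[0,0,0],[0,0,0]],[0,[0,0,0],[0,0,0]],[0,[0,0,0],[0,0,0]],[0,[0,0,0],[0,0,0]],[0,[0,0,0],[0,0,0]],[0,[0,0,0],[0,0,0]],[0,[0,0,0],[0,0,0]],[0,[0,0,0],[0,0,0]]]}}

```text
clock: 17.82
tcp_pos: [0.5031, -0.073, 0.0544]
orientation: [0.311, 3.118, 0.001]
contact_force: [3.7, 0.1, -2.7]
grip_width: 0.0131
```

```bash
python3 - <<'E'
from h import *
o=r.get_obs();print(o["clock"],o["grip_width"],o["contact_force"],o["moment"],o["tcp_pos"])
im,n,t=cover();print(n,t)
f=np.load("s3.npz");import h
class F: 
    pass
g=r.grab_frame
d=f["d"];c=cam("scene");P=pts(d,c);e=np.array([np.cos(YAW),np.sin(YAW)])
q=P[...,:2]-HX;x=q@e*1000;y=q@np.array([-e[1],e[0]])*1000;z=P[...,2]*1000-87
m=(d>0)&(y>-105)&(y<-20)&(z>130)&(z<200)&(x>-110)&(x<20);print("at 10.9 s",np.median(np.arctan2(z[m],-x[m])))
cv2.imwrite("pics/s4.png",cv2.resize(im[120:270,190:340],(600,600),interpolation=cv2.INTER_CUBIC)[:,:,::-1])
E
```

```text
17.825 0.013053936436597902 [ 3.72740578  0.06469192 -2.71248882] [-0.19534652 -0.58353427 -0.0625112 ] [ 0.50308528 -0.07303739  0.05443363]
246 1.3903389912131776
at 10.9 s 1.5046434979340009
```

View pics/s4.png

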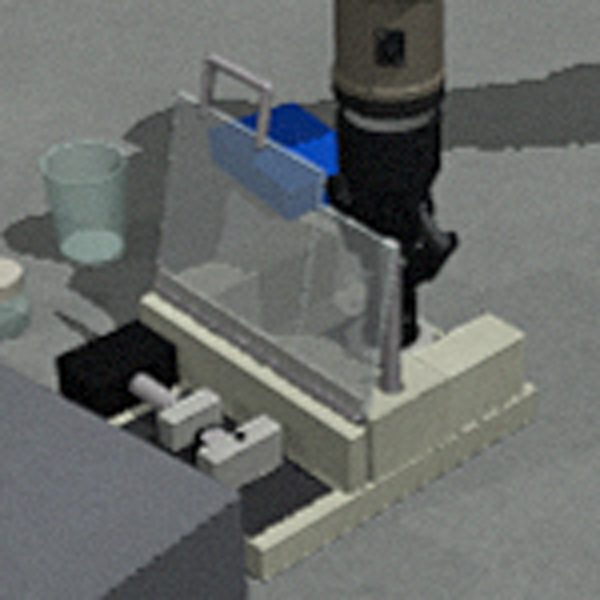

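Call:
{"op": "play_rows", "data": {"deltas": [[0,[0,0,0],[0,0,0]],[0,[0,0,0],[0,0,0]],[0,[0,0,0],[0,0,0]],[0,[0,0,0],[0,0,0]],[0,[0,0,0],[0,0,0]],[0,[0,0,0],[0,0,0]],[0,[0,0,0],[0,0,0]],[0,[0,0,0],[0,0,0]]]}}

```text
clock: 18.88
tcp_pos: [0.5031, -0.073, 0.0544]
orientation: [0.311, 3.118, 0.001]
contact_force: [4.1, -0.6, -3.8]
grip_width: 0.013
```

Call:
{"op": "play_rows", "data": {"deltas": [[0,[0,0,0],[0,0,0]],[0,[0,0,0],[0,0,0]],[0,[0,0,0],[0,0,0]],[0,[0,0,0],[0,0,0]],[0,[0,0,0],[0,0,0]],[0,[0,0,0],[0,0,0]],[0,[0,0,0],[0,0,0]],[0,[0,0,0],[0,0,0]]]}}

```text
clock: 19.88
tcp_pos: [0.5031, -0.0731, 0.0544]
orientation: [0.311, 3.118, 0.001]
contact_force: [4.3, -0.9, -2.5]
grip_width: 0.0133
```

Call:
{"op": "play_rows", "data": {"deltas": [[0,[0,0,0],[0,0,0]],[0,[0,0,0],[0,0,0]],[0,[0,0,0],[0,0,0]],[0,[0,0,0],[0,0,0]],[0,[0,0,0],[0,0,0]],[0,[0,0,0],[0,0,0]],[0,[0,0,0],[0,0,0]],[0,[0,0,0],[0,0,0]]]}}

```text
clock: 20.88
tcp_pos: [0.5031, -0.073, 0.0544]
orientation: [0.311, 3.118, 0.001]
contact_force: [2.1, -0.3, -4.4]
grip_width: 0.0127
```

```bash
python3 - <<'E'
from h import *
for i in range(3): print(r.get_obs()["clock"],cover()[1:])
E
```

```text
20.875 (np.int64(240), np.float64(1.3067119954176474))
20.925 (np.int64(236), np.float64(1.3072846044951791))
20.975 (np.int64(229), np.float64(1.3049732025159688))
```

Call:
{"op": "play_rows", "data": {"deltas": [[0,[0,0,0],[0,0,0]],[0,[0,0,0],[0,0,0]],[0,[0,0,0],[0,0,0]],[0,[0,0,0],[0,0,0]],[0,[0,0,0],[0,0,0]],[0,[0,0,0],[0,0,0]],[0,[0,0,0],[0,0,0]],[0,[0,0,0],[0,0,0]]]}}

```text
clock: 22.02
tcp_pos: [0.5031, -0.073, 0.0544]
orientation: [0.311, 3.118, 0.001]
contact_force: [3.1, -0.7, -3.4]
grip_width: 0.0131
```

```bash
python3 - <<'E'
from h import *
for i in range(3): print(r.get_obs()["clock"],cover()[1:])
o=r.get_obs();print(o["contact_force"],o["moment"],o["joints"])
E
```

```text
22.025 (np.int64(220), np.float64(1.2895963770632128))
22.075 (np.int64(226), np.float64(1.2880612086479137))
22.125 (np.int64(229), np.float64(1.2874190172840747))
[ 2.42264183 -0.10039814 -4.57125247] [-0.15954232 -0.607428   -0.139935  ] [-0.18786005  0.46757453  0.25922729  2.10878649 -0.21284275  0.58065283
  1.59427488]
```

Call:
{"op": "play_rows", "data": {"deltas": [[0,[0,0,0],[0,0,0]],[0,[0,0,0],[0,0,0]],[0,[0,0,0],[0,0,0]],[0,[0,0,0],[0,0,0]],[0,[0,0,0],[0,0,0]],[0,[0,0,0],[0,0,0]],[0,[0,0,0],[0,0,0]],[0,[0,0,0],[0,0,0]]]}}

```text
clock: 23.18
tcp_pos: [0.5031, -0.073, 0.0544]
orientation: [0.311, 3.118, 0.001]
contact_force: [2.5, -0.2, -4.1]
grip_width: 0.0131
```

```bash
python3 - <<'E'
from h import *
M=[]
for i in range(6):
    o=r.get_obs();M.append(np.r_[o["moment"],o["tau"][6],o["contact_force"]]);t=cover()[2];print(o["clock"],t)
print(np.mean(M,0).round(3),np.std(M,0).round(3))
E
```

```text
23.175 1.2626853390113748
23.225 1.263762820330369
23.275 1.2635728003018292
23.325 1.260437482385426
23.375 1.256701618035399
23.425 1.2566748023749212
[-0.194 -0.63  -0.092  0.108  3.223 -0.21  -3.329] [0.029 0.04  0.015 0.    0.485 0.268 0.547]
```

Call:
{"op": "play_rows", "data": {"deltas": [[0,[0,0,0],[0,0,0]],[0,[0,0,0],[0,0,0]],[0,[0,0,0],[0,0,0]],[0,[0,0,0],[0,0,0]],[0,[0,0,0],[0,0,0]],[0,[0,0,0],[0,0,0]],[0,[0,0,0],[0,0,0]],[0,[0,0,0],[0,0,0]]]}}

```text
clock: 24.48
tcp_pos: [0.5031, -0.073, 0.0544]
orientation: [0.311, 3.118, 0.001]
contact_force: [2.6, -0.7, -4.0]
grip_width: 0.0132
```

```bash
python3 - <<'E'
from h import *
for i in range(3): print(r.get_obs()["clock"],cover()[1:])
im,d=r.grab_frame("scene");c=cam("scene");P=pts(d,c);e=np.array([np.cos(YAW),np.sin(YAW)])
q=P[...,:2]-HX;x=q@e*1000;y=q@np.array([-e[1],e[0]])*1000;z=P[...,2]*1000-87
for lo in range(20,190,20):
    for y0,y1 in((-105,-20),(-20,50),(60,88)):
        m=(d>0)&(y>y0)&(y<y1)&(z>lo)&(z<lo+20)&(x>-110)&(x<30);print(lo+10,y0,m.sum(),np.median(x[m]).round(1) if m.sum() else'',end=' | ')
    print()
m=(d>0)&(abs(y-97)<13)&(x>-70)&(x<-10)
for lo in range(0,130,20):
    k=m&(z>lo)&(z<lo+20);print("pin",lo+10,k.sum(),np.median(x[k]).round(1) if k.sum() else'',np.median(y[k]).round(1) if k.sum() else'')
cv2.imwrite("pics/s5.png",cv2.resize(im[140:230,230:330],(800,720),interpolation=cv2.INTER_CUBIC)[:600,:,::-1])
E
```

```text
24.475 (np.int64(205), np.float64(1.2434080788973292))
24.525 (np.int64(213), np.float64(1.240812717076261))
24.575 (np.int64(207), np.float64(1.2439530601895763))
30 -105 150 -5.6 | 30 -20 141 -6.0 | 30 60 54 -5.1 | 
50 -105 148 -12.5 | 50 -20 137 -13.2 | 50 60 61 -13.0 | 
70 -105 146 -20.7 | 70 -20 183 -22.2 | 70 60 60 -20.9 | 
90 -105 158 -28.3 | 90 -20 160 -28.9 | 90 60 65 -27.6 | 
110 -105 155 -36.2 | 110 -20 247 -39.5 | 110 60 62 -35.9 | 
130 -105 158 -44.1 | 130 -20 259 -50.1 | 130 60 2 -37.2 | 
150 -105 49 -49.7 | 150 -20 100 -93.4 | 150 60 0  | 
170 -105 71 -59.3 | 170 -20 137 -91.2 | 170 60 0  | 
190 -105 1 -94.5 | 190 -20 117 -91.9 | 190 60 0  | 
pin 10 34 -33.1 101.8
pin 30 27 -35.4 102.6
pin 50 64 -16.2 100.6
pin 70 69 -21.3 99.2
pin 90 59 -28.5 98.4
pin 110 63 -35.9 98.2
pin 130 1 -34.8 98.4
```

View pics/s5.png

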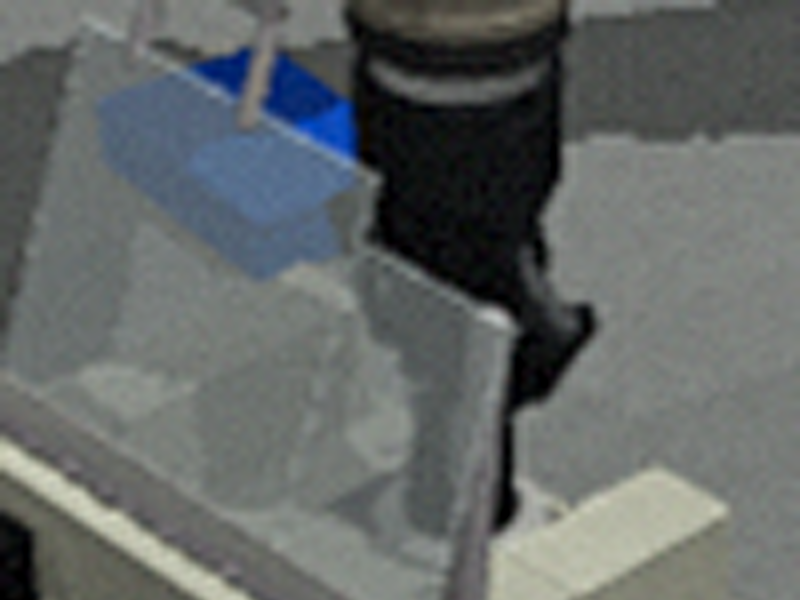

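Call:
{"op": "play_rows", "data": {"deltas": [[0,[0,0,0],[0,0,0]],[0,[0,0,0],[0,0,0]],[0,[0,0,0],[0,0,0]],[0,[0,0,0],[0,0,0]],[0,[0,0,0],[0,0,0]],[0,[0,0,0],[0,0,0]],[0,[0,0,0],[0,0,0]],[0,[0,0,0],[0,0,0]]]}}

```text
clock: 25.68
tcp_pos: [0.5031, -0.0731, 0.0544]
orientation: [0.311, 3.118, 0.001]
contact_force: [2.8, -0.5, -3.2]
grip_width: 0.013
```

```bash
cat >> h.py <<'E'
def plate():
    im,d=r.grab_frame("scene");c=cam("scene");P=pts(d,c);e=np.array([np.cos(YAW),np.sin(YAW)])
    q=P[...,:2]-HX;x=q@e*1000;y=q@np.array([-e[1],e[0]])*1000;z=P[...,2]*1000-87
    m=(d>0)&(y>-105)&(y<-20)&(z>25)&(z<135)&(x>-80)&(x<20)
    k=np.polyfit(z[m],x[m],1);g=abs(x-np.polyval(k,z))<8;k=np.polyfit(z[m&g],x[m&g],1);return np.arctan2(1,-k[0])
E
python3 - <<'E'
from h import *
for i in range(4): print(r.get_obs()["clock"],cover()[1:],plate())
E
```

```text
25.675 (np.int64(207), np.float64(1.243290636000488)) 1.207026697784387
25.775 (np.int64(205), np.float64(1.2434264246400781)) 1.2074529645505132
25.875 (np.int64(211), np.float64(1.2409449167850037)) 1.2023201369348255
25.975 (np.int64(213), np.float64(1.2425887316019089)) 1.207614088814802
```

Call:
{"op": "play_rows", "data": {"deltas": [[0,[0,0,0],[0,0,0]],[0,[0,0,0],[0,0,0]],[0,[0,0,0],[0,0,0]],[0,[0,0,0],[0,0,0]],[0,[0,0,0],[0,0,0]],[0,[0,0,0],[0,0,0]],[0,[0,0,0],[0,0,0]],[0,[0,0,0],[0,0,0]]]}}

```text
clock: 27.08
tcp_pos: [0.5031, -0.0731, 0.0544]
orientation: [0.311, 3.118, 0.001]
contact_force: [2.6, -1.3, -4.1]
grip_width: 0.0128
```

```bash
python3 - <<'E'
from h import *
for i in range(4): print(r.get_obs()["clock"],cover()[1:],plate())
o=r.get_obs();print(o["tau"],o["moment"],o["joints"])
E
```

```text
27.075 (np.int64(207), np.float64(1.2419596598845812)) 1.2042692982749625
27.175 (np.int64(208), np.float64(1.2411370097409402)) 1.2066619039930573
27.275 (np.int64(204), np.float64(1.2427566534513859)) 1.2073435471328209
27.375 (np.int64(206), np.float64(1.2414633372980686)) 1.2049285724368057
[ -0.11588697 -47.39662528   4.2287761  -15.82575917   0.09001181
   0.93621472   0.10830919] [-0.19246801 -0.61801497 -0.15694982] [-0.18783299  0.46758882  0.25921334  2.10872283 -0.21285801  0.58064739
  1.59423599]
```

```bash
cat > m.py <<'E'
from h import *
o=r.get_obs();Rm=R.from_rotvec(o["orientation"]).as_matrix()
print(round(o["clock"],3),"psi",round(np.arctan2(Rm[1,1],Rm[0,1]),4),"turned",round(1.3701-np.arctan2(Rm[1,1],Rm[0,1]),4),"Mz",o["moment"][2].round(3),"tau7",o["tau"][6].round(4),"F",o["contact_force"].round(1),"qd7",o["qvel"][6].round(3),o["tcp_pos"].round(4))
E
python3 m.py
```

```text
27.475 psi 1.3719 turned -0.0018 Mz -0.157 tau7 0.1083 F [ 3.5 -1.1 -2.8] qd7 0.0 [ 0.5031 -0.0731  0.0544]
```

Call:
{"op": "play_rows", "data": {"deltas": [[0,[0,0,0],[0,0,0.02]],[0,[0,0,0],[0,0,0.04]],[0,[0,0,0],[0,0,0.06]],[0,[0,0,0],[0,0,0.08]]]}}

```text
clock: 27.98
tcp_pos: [0.5031, -0.0731, 0.0544]
orientation: [0.437, 3.103, 0.002]
contact_force: [2.2, -0.5, -2.9]
grip_width: 0.0128
```

```bash
python3 m.py
```

```text
27.975 psi 1.2907 turned 0.0794 Mz 0.204 tau7 -0.0354 F [ 2.2 -0.5 -2.9] qd7 -0.124 [ 0.5031 -0.0731  0.0544]
```

Call:
{"op": "play_rows", "data": {"deltas": [[0,[0,0,0],[0,0,0.03]],[0,[0,0,0],[0,0,0.05]],[0,[0,0,0],[0,0,0.07]]]}}

```text
clock: 28.35
tcp_pos: [0.503, -0.0732, 0.0544]
orientation: [0.548, 3.085, 0.002]
contact_force: [2.3, -1.3, -2.9]
grip_width: 0.0132
```

```bash
python3 m.py
```

```text
28.35 psi 1.2194 turned 0.1507 Mz 0.241 tau7 -0.0401 F [ 2.3 -1.3 -2.9] qd7 -0.125 [ 0.503  -0.0732  0.0544]
```

Call:
{"op": "play_rows", "data": {"deltas": [[0,[0,0,0],[0,0,0.03]],[0,[0,0,0],[0,0,0.05]],[0,[0,0,0],[0,0,0.07]]]}}

```text
clock: 28.72
tcp_pos: [0.503, -0.0733, 0.0544]
orientation: [0.658, 3.064, 0.002]
contact_force: [2.9, -1.2, -2.6]
grip_width: 0.0132
```

```bash
python3 m.py
```

```text
28.725 psi 1.148 turned 0.2221 Mz 0.242 tau7 -0.0405 F [ 2.9 -1.2 -2.6] qd7 -0.122 [ 0.503  -0.0733  0.0544]
```

Call:
{"op": "play_rows", "data": {"deltas": [[0,[0,0,0],[0,0,0.03]],[0,[0,0,0],[0,0,0.05]],[0,[0,0,0],[0,0,0.07]]]}}

```text
clock: 29.1
tcp_pos: [0.503, -0.0733, 0.0544]
orientation: [0.766, 3.038, 0.003]
contact_force: [2.4, -2.5, -2.7]
grip_width: 0.0132
```

```bash
python3 m.py
```

```text
29.1 psi 1.0766 turned 0.2935 Mz 0.19 tau7 -0.0409 F [ 2.4 -2.5 -2.7] qd7 -0.125 [ 0.503  -0.0733  0.0544]
```

Call:
{"op": "play_rows", "data": {"deltas": [[0,[0,0,0],[0,0,0.03]],[0,[0,0,0],[0,0,0.05]],[0,[0,0,0],[0,0,0.07]]]}}

```text
clock: 29.48
tcp_pos: [0.5029, -0.0734, 0.0544]
orientation: [0.874, 3.009, 0.003]
contact_force: [2.8, -2.2, -2.9]
grip_width: 0.013
```

```bash
python3 m.py
```

```text
29.475 psi 1.0053 turned 0.3648 Mz 0.223 tau7 -0.0412 F [ 2.8 -2.2 -2.9] qd7 -0.124 [ 0.5029 -0.0734  0.0544]
```

Call:
{"op": "play_rows", "data": {"deltas": [[0,[0,0,0],[0,0,0.03]],[0,[0,0,0],[0,0,0.05]],[0,[0,0,0],[0,0,0.07]]]}}

```text
clock: 29.85
tcp_pos: [0.5029, -0.0735, 0.0544]
orientation: [0.981, 2.976, 0.003]
contact_force: [3.1, -2.5, -3.1]
grip_width: 0.013
```

```bash
python3 m.py
```

```text
29.85 psi 0.934 turned 0.4361 Mz 0.232 tau7 -0.0416 F [ 3.1 -2.5 -3.1] qd7 -0.124 [ 0.5029 -0.0735  0.0544]
```

Call:
{"op": "play_rows", "data": {"deltas": [[0,[0,0,0],[0,0,0.03]],[0,[0,0,0],[0,0,0.05]],[0,[0,0,0],[0,0,0.07]]]}}

```text
clock: 30.22
tcp_pos: [0.5028, -0.0735, 0.0544]
orientation: [1.087, 2.939, 0.003]
contact_force: [2.0, -2.3, -2.4]
grip_width: 0.0132
```

```bash
python3 m.py
```

```text
30.225 psi 0.8626 turned 0.5075 Mz 0.152 tau7 -0.042 F [ 2.  -2.3 -2.4] qd7 -0.123 [ 0.5028 -0.0735  0.0544]
```

Call:
{"op": "play_rows", "data": {"deltas": [[0,[0,0,0],[0,0,0.03]],[0,[0,0,0],[0,0,0.05]],[0,[0,0,0],[0,0,0.07]]]}}

```text
clock: 30.6
tcp_pos: [0.5028, -0.0736, 0.0544]
orientation: [1.191, 2.899, 0.004]
contact_force: [1.6, -3.2, -1.4]
grip_width: 0.013
```

```bash
python3 m.py
```

```text
30.6 psi 0.7912 turned 0.5789 Mz 0.166 tau7 -0.0452 F [ 1.6 -3.2 -1.4] qd7 -0.123 [ 0.5028 -0.0736  0.0544]
```

Call:
{"op": "play_rows", "data": {"deltas": [[0,[0,0,0],[0,0,0.03]],[0,[0,0,0],[0,0,0.05]],[0,[0,0,0],[0,0,0.07]]]}}

```text
clock: 30.98
tcp_pos: [0.5027, -0.0736, 0.0544]
orientation: [1.293, 2.855, 0.004]
contact_force: [2.4, -3.0, -2.7]
grip_width: 0.013
```

```bash
python3 m.py
```

```text
30.975 psi 0.72 turned 0.6501 Mz 0.2 tau7 -0.0526 F [ 2.4 -3.  -2.7] qd7 -0.123 [ 0.5027 -0.0736  0.0544]
```

Call:
{"op": "play_rows", "data": {"deltas": [[0,[0,0,0],[0,0,0.03]],[0,[0,0,0],[0,0,0.05]],[0,[0,0,0],[0,0,0.07]]]}}

```text
clock: 31.35
tcp_pos: [0.5026, -0.0737, 0.0544]
orientation: [1.394, 2.807, 0.004]
contact_force: [1.2, -3.3, -1.2]
grip_width: 0.0132
```

```bash
python3 m.py
```

```text
31.35 psi 0.6487 turned 0.7214 Mz 0.205 tau7 -0.0773 F [ 1.2 -3.3 -1.2] qd7 -0.123 [ 0.5026 -0.0737  0.0544]
```

Call:
{"op": "play_rows", "data": {"deltas": [[0,[0,0,0],[0,0,0.03]],[0,[0,0,0],[0,0,0.05]],[0,[0,0,0],[0,0,0.07]]]}}

```text
clock: 31.72
tcp_pos: [0.5026, -0.0737, 0.0544]
orientation: [1.494, 2.756, 0.005]
contact_force: [1.6, -2.1, -1.4]
grip_width: 0.0133
```

```bash
python3 m.py
```

```text
31.725 psi 0.5773 turned 0.7928 Mz 0.268 tau7 -0.1028 F [ 1.6 -2.1 -1.4] qd7 -0.122 [ 0.5026 -0.0737  0.0544]
```

Call:
{"op": "play_rows", "data": {"deltas": [[0,[0,0,0],[0,0,0.025]],[0,[0,0,0],[0,0,0.045]],[0,[0,0,0],[0,0,0.065]]]}}

```text
clock: 32.1
tcp_pos: [0.5025, -0.0737, 0.0544]
orientation: [1.584, 2.705, 0.005]
contact_force: [1.2, -2.9, -1.1]
grip_width: 0.0128
```

```bash
python3 m.py;  python3 - <<'E'
from h import *
M=[]
for i in range(10):
    o=r.get_obs();M.append(o["moment"][2]);t=plate()
print(np.mean(M),np.std(M)/3,t,o["tau"][6],o["qvel"][6])
E
python3 m.py
```

```text
32.1 psi 0.5111 turned 0.859 Mz 0.205 tau7 -0.1252 F [ 1.2 -2.9 -1.1] qd7 -0.122 [ 0.5025 -0.0737  0.0544]
0.15809085257197017 0.01203654293129227 1.2074914854862864 -0.1408532029017806 -0.0008786935509993881
32.6 psi 0.5123 turned 0.8578 Mz 0.13 tau7 -0.1401 F [ 0.5 -2.6 -1.5] qd7 -0.001 [ 0.5025 -0.0737  0.0544]
```

```bash
python3 - <<'E'
from h import *
Rm=R.from_rotvec(r.get_obs()["orientation"]).as_matrix();p=r.get_obs()["tcp_pos"]
print(delta(p+[0,0,.05],Rm),delta(C(-165,0,230),Rd(YAW+np.pi/2)))
E
```

```text
([-0.2, 0.3, -50.0], [0.0, 0.0, 0.0]) ([23.7, -31.4, -175.9], [0.004, 0.007, -0.929])
```

Call:
{"op": "play_rows", "data": {"deltas": [[32,[0,0,0],[0,0,0]],[32,[0,0,0],[0,0,0]],[32,[0,0,0],[0,0,0]],[32,[0,0,-20],[0,0,0]],[32,[0,0,-50],[0,0,0]],[32,[0,0,-50],[0,0,0]]]}}

```text
clock: 33.35
tcp_pos: [0.5036, -0.0737, 0.1061]
orientation: [1.581, 2.703, 0.009]
contact_force: [0.7, -0.4, -0.4]
grip_width: 0.0318
```

```bash
python3 - <<'E'
from h import *
o=r.get_obs();print(o["clock"],o["contact_force"],o["grip_width"],plate())
print(delta(C(-165,0,230),Rd(YAW+np.pi/2)))
E
```

```text
33.35 [ 0.73187042 -0.35238848 -0.42195295] 0.03181131143127148 1.2054758464601596
([23.7, -31.8, -125.4], [0.005, 0.008, -0.928])
```

Call:
{"op": "play_rows", "data": {"deltas": [[32,[24,-32,-60],[0,0,-0.1]],[32,[24,-32,-125],[0,0,-0.93]],[32,[24,-32,-125],[0,0,-0.93]],[32,[24,-32,-125],[0,0,-0.93]],[32,[24,-32,-125],[0,0,-0.93]],[32,[24,-32,-125],[0,0,-0.93]],[32,[24,-32,-125],[0,0,-0.93]],[32,[24,-32,-125],[0,0,-0.93]]]}}

```text
clock: 34.4
tcp_pos: [0.4616, -0.0681, 0.2291]
orientation: [0.203, 3.127, 0.0]
contact_force: [-0.1, -0.4, -0.3]
grip_width: 0.0316
```

```bash
python3 - <<'E'
from h import *
o=r.get_obs();im,d=r.grab_frame("wrist");print(o["clock"],o["contact_force"],o["tcp_pos"])
c=cam("wrist",o);P=pts(d,c);z=P[...,2];m=(np.hypot(*(np.moveaxis(P[...,:2],-1,0)-C(-125,0,0)[:2,None,None]))<.03)&(d>0)
q=P[m&(z>.066)&(z<.085)];print(len(q),cv2.minAreaRect(q[:,:2].astype(np.float32)))
s,ds=r.grab_frame("scene");cs=cam("scene");Ps=pts(ds,cs)
t,dt=r.grab_frame("top");ct=cam("top")
a=cv2.resize(s[130:250,200:320],(600,600),interpolation=cv2.INTER_CUBIC)
b=cv2.resize(t[140:180,320:390],(350,200),interpolation=cv2.INTER_CUBIC)[:, :200]
cv2.imwrite("pics/fin.png",np.hstack([a,np.vstack([b,cv2.resize(im[:,160:480],(200,250)),np.zeros((150,200,3),np.uint8)])])[:,:,::-1])
print(plate())
x0=np.load("scene0.npz");D=np.abs(s.astype(int)-x0["im"]).sum(2)>90
n,l,st,ce=cv2.connectedComponentsWithStats(D.astype(np.uint8))
print([(*map(int,st[i]),) for i in range(1,n) if st[i,4]>40])
E
```

```text
34.4 [-0.05777822 -0.35238107 -0.25544002] [ 0.46155193 -0.06806436  0.22905079]
557 ((0.5005668997764587, -0.07324987649917603), (0.014444864355027676, 0.041875824332237244), 29.485034942626953)
1.2032673101688192
[(276, 0, 64, 44, 1521), (380, 0, 20, 10, 72), (415, 0, 35, 35, 240), (526, 0, 81, 56, 1173), (578, 0, 62, 61, 885), (385, 34, 18, 39, 265), (405, 46, 35, 66, 861), (607, 58, 11, 15, 45), (372, 71, 26, 43, 556), (284, 77, 29, 8, 70), (204, 83, 309, 177, 9074), (624, 84, 16, 7, 65), (405, 101, 12, 6, 50), (386, 104, 17, 8, 42), (557, 117, 67, 81, 2307), (341, 136, 19, 4, 44), (210, 196, 11, 8, 52), (396, 223, 7, 15, 55), (358, 258, 18, 9, 58)]
```

View pics/fin.png

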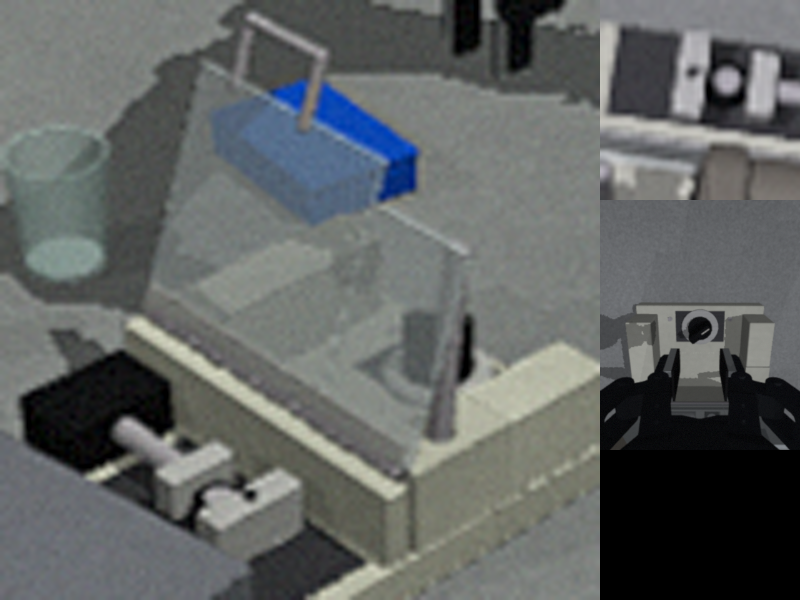

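The cover rests on the leaning pin, with the pin top at (460,255) in the picture. The knob bar turned 0.857 rad, the same as the tool did. The puck sits between the jaw and the stop, and the robot is clear of everything.

```bash
python3 -c "
from bench import r
print(r.hand_in(), r.get_obs()['clock'])"
```

```text
the job is handed in; nothing more can be done
the job is handed in; nothing more can be done
```

I swung the cover open to about 1.49 rad and stood the long pin in the left cheek's hole. The cover then sank until the pin caught it. I turned the knob 0.86 rad clockwise, released everything and handed in at about 34.5 s. The hand-in gave no verdict.

**Last checks:**
- **Cover:** it held still at about 1.20–1.21 rad from 25.7 s until the end. That is above the 1.1 rad needed, though a rougher measurement read 1.24.
- **Pin:** it is released, and its top stood where a fully seated pin's should just after I let go. It now leans forward under the cover's weight, within its play in the hole.
- **Knob:** the camera shows it turned 0.857 rad, matching the tool's 0.858, so it did not slip in the grip.
- **Robot:** it is clear of everything, with the force reading near zero.

**What is less certain:**
- **Clamp force:** I estimate about 9 N (range 8–13 N), from how the last joint's torque rose. The bite was not sharp: the torque rose slightly from about 0.55 rad and steeply only from about 0.65. The wrist moment reading was too noisy to confirm the force; held still after the turn it read about 0.16 N m, below its free-turning level.
- **Arm joint range:** while placing the pin, joint 6 read 0.1687 rad against its lower limit of 0.17. I let go there, so the pin dropped the last 8 mm or so into the hole on its own. No fault showed, but it is just past the limit as printed.
- **Bystanders:** I saw none disturbed, but I did not measure each one's position.

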